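Slide the marked board under the drill bit

TASK

Two boards lie by the pillar drill: one has a red spot to be drilled, the other is already drilled. Slide the board with the red spot flat along the table, without lifting it, until the red spot lies directly below the tip of the drill bit, then let go of it. Do not bump the drill, and leave the drilled board where it lies.

Things in the scene. Friction and masses are not known exactly. Their poses are not given: they have to be found in the camera images.
- marked_board: Loose pine board, 240 x 45 x 24 mm, 0.15 kg, lying flat, with a red disc 24 mm across on top near its far end. Origin: centre of its underside; x along its length to the red-spot end, y across its width, z up. Grip it across the 45 mm width near the end without the spot (x = -85 mm), so that the gripper stays in front of the drill's head.
- red_spot (a point): Centre of the red disc on the upper face of the marked board: 90 mm along the board's x from its centre, 24 mm above its underside.
- drilled_board: Loose pine board of the same size, 240 x 45 x 24 mm, without red spot, with a 12 mm hole where the other has its spot. A bystander: leave it. Origin: centre of its underside; x along its length towards the hole end, z up.
- drill_press: Green pillar drill, fixed, 0.34 m high. Origin: point on the table below the tip of the bit; x points level from bit to pillar (away from the robot, within 0.15 rad). Bit 7 mm thick, tip 45 mm above the table; chuck 36 mm wide from 105 mm up; head 58 mm wide from 166 mm up, from x = -36 mm back. Foot 22 mm high, 150 mm wide, from x = +95 mm: the table below the bit is open to front and sides.

How it is judged:
By the outcome, as a careful person would: the job done as asked, in the order asked, and still so for the second after the job is handed in, with the robot touching nothing.
It also fails if it takes over 34 s, if anything falls off the work surface, if the arm or the gripper's body presses on something with over 40 N, if the wrist force passes 120 N, or if a joint passes its speed limit or range.

ROBOT

A 6-joint arm with a two-finger parallel gripper is mounted at the origin on a cart in front of the work surface, level with it; the furniture and walls round the work are solid. World frame = base frame: x ahead of the robot, y to its left, z up, the work surface at z = 0. Lengths are in m, angles in rad, forces in N, time in s.
With the tool pointing down it reaches from about 0.275 to 0.75 m from the base axis. Payload 10.2 kg.
Tool frame: the origin (TCP) lies on the centre line of the jaws, within the pads' length; the fingertips stand 11 mm ahead of it and the grasp point (between the pads) lies 8 mm behind it; z points along the fingers, y is the line along which they close (so a half turn about z gives the same grasp; the last joint's range is limited). The gripper opens to 88 mm and grips with 3 to 60 N. Pads are 18 mm wide; open, the fingers measure 123 mm over their backs; the gripper's body (75 mm by 187 mm) begins 45 mm behind the grasp point.
Start: joints at [-1.424, 0.313, 1.498, -0, 1.331, -0.223], TCP at [0.19, -0.49, 0.25] pointing down, gripper open.
Joint ranges: [-2.94, 2.94], [-0.97, 2.17], [0.19, 2.56], [-1.23, 4.37], [0.02, 3.11], [-2.88, 2.88]. Speed limits (rad/s): [2.39, 2.39, 3.01, 3.14, 3.14, 3.14].

INTERFACE

Orientations are given as a rotation vector (axis times angle).
In Python, from bench import sense, capture, calibration, hand_in gives the robot as it stands.
- The arm moves only by the shell command python3 -m creep 'ROWS' [FORCE]. ROWS is JSON, a list that holds one entry, the list of rows, each a list of 7 numbers: the shift along the tool's x, y, z in units of 40 mm (1.0 is 40 mm), then the turn, a rotation vector about the tool's x, y, z in rad, then the opening, from 0 (shut) to 1 (fully open). A call has 1 to 10 rows; each row is the pose to reach, as a shift and turn from the pose commanded when the call began, along the tool's axes at that moment; what a row does not reach only later rows make up. A row lasts 1/10 s, in which the tool goes at most 50 mm and 8.59 degrees, less where a joint would pass 70% of its speed; a pose out of reach is approached as far as the arm can. A call with a gripper value outside its range is refused whole. The fingers move at their own pace and stop on an object; FORCE is the grip in N (left out, the last holds). Time passes only in rows, so rows that repeat a pose let the fingers close. It gives the time, the measured TCP pose, the force, the opening and the grip force at its end, in the units of the state.
- sense(): the state, without advancing time (a new reading comes with each control period).
- capture(name): name is "scene" or "top" or "wrist"; returns the picture (480x640x3 uint8, blue, green, red); there is no depth.
- calibration(name): a dict with "fx", "fy", "cx", "cy" (pixels), "dist_coeffs" ([k1, k2, p1, p2, k3] as OpenCV has them; the pictures are not rectified), "rvec" (rotation vector, rad) and "tvec" (3), from world to camera coordinates, as OpenCV has them. Camera axes: x right, y down, z forward; pixel columns grow to the right and rows downward; lengths in m; the calibration is good to about 2 mm. A picture is of the moment at which its call begins: read the wrist's pose just before it. calibration takes no time and is no camera call; for the wrist camera it gives the pose at the moment of the call.
- hand_in(): hands the job in; it is judged then, once.
The state is a dict: "time": time; "joints": joint angles; "qd": joint speeds; "joint_efforts": joint torques, N m; "position": TCP position; "tool_rot": TCP orientation; "force": force on the tool from outside, world axes, zero at the start; "moment": the same for the moment, N m; "grip_width": finger opening in m; "finger_force": force on a finger pad.
Only numpy, scipy, OpenCV 4.12 (cv2) and the standard library are available. Lean on these libraries where they do the work, as an engineer would, in place of code of your own. Each camera call takes 0.05 s, during which the arm holds its last target. There are 200 camera calls.

## Working session

There is one attempt and no reset: what is moved stays moved. The work goes in short steps, Python scripts to look and compute and a shell command to move; the robot and the scene stay as the last step left them, time stands still between calls to the robot, and variables do not carry over. Pictures are saved under pics/ and viewed, at most 10 in all, crops included, and the job is handed in when it is done.

```bash
mkdir -p pics; cat > h.py <<'E'
import numpy as np,cv2
from bench import sense,capture,calibration
def ray(c,uv):
    K=np.array([[c['fx'],0,c['cx']],[0,c['fy'],c['cy']],[0,0,1]])
    p=cv2.undistortPoints(np.array(uv,float).reshape(-1,1,2),K,np.array(c['dist_coeffs']))[:,0]
    R=cv2.Rodrigues(np.array(c['rvec'],float))[0]
    d=np.c_[p,np.ones(len(p))]@R
    return -R.T@np.array(c['tvec'],float).ravel(),d
def plane(c,uv,z):
    o,d=ray(c,uv); return o+d*((z-o[2])/d[:,2])[:,None]
def proj(c,P):
    K=np.array([[c['fx'],0,c['cx']],[0,c['fy'],c['cy']],[0,0,1]])
    return cv2.projectPoints(np.array(P,float).reshape(-1,1,3),np.array(c['rvec'],float),np.array(c['tvec'],float),K,np.array(c['dist_coeffs']))[0][:,0]
E
python3 - <<'E'
from h import *
for n in('scene','top'):
    c=calibration(n);im=capture(n);cv2.imwrite(f'pics/{n}0.png',im)
    print(n,ray(c,[[320,240]]))
    h=cv2.cvtColor(im,cv2.COLOR_BGR2HSV)
    m=(((h[...,0]<8)|(h[...,0]>172))&(h[...,1]>150)&(h[...,2]>80)).astype(np.uint8)
    k,l,s,ce=cv2.connectedComponentsWithStats(m)
    for i in range(1,k):
        if s[i,4]>25: print(s[i],ce[i],plane(c,ce[i],.024))
print(sense())
E
```

```text
scene (array([0.01529752, 0.47950958, 0.63415469]), array([[ 0.57097382, -0.58532777, -0.57576271]]))
[297 149   8   9  54] [300.2037037  152.92592593] [[ 0.93975365 -0.39216085  0.024     ]]
[364 204  10   5  40] [368.525 206.15 ] [[ 0.63477228 -0.31055352  0.024     ]]
top (array([ 0.51517203, -0.08386418,  1.20315622]), array([[ 0.09507797, -0.00947083, -0.99543587]]))
[450 211  13  14 125] [455.568 217.152] [[ 0.66734206 -0.35658249  0.024     ]]
[428 229  12  12 114] [433.56140351 234.66666667] [[ 0.63420903 -0.31236814  0.024     ]]
[314 231  11   4  31] [318.87096774 232.41935484] [[ 0.64228714 -0.09320816  0.024     ]]
{'time': 0.1, 'joints': array([-1.42437258e+00,  3.13366608e-01,  1.49834124e+00,  1.77335282e-05,
        1.33099715e+00, -2.23409655e-01]), 'qd': array([-2.74182277e-03, -3.30112062e-04, -1.90152622e-03,  8.39590586e-05,
        1.41476042e-03,  1.46855284e-04]), 'joint_efforts': array([ 2.29715966e-03, -4.02814400e+01, -2.52641040e+01,  6.95236539e-02,
        3.42337287e-02, -6.83381654e-05]), 'position': array([ 0.18972424, -0.48930377,  0.24923981]), 'tool_rot': array([-3.08694273e+00, -5.77417091e-01, -9.42423662e-05]), 'force': array([-1.08503951,  0.08314703, -0.24800866]), 'moment': array([-0.03954168,  0.01023107,  0.01237761]), 'finger_force': 0.0, 'grip_width': 0.08799146380139729}
```

View pics/scene0.png

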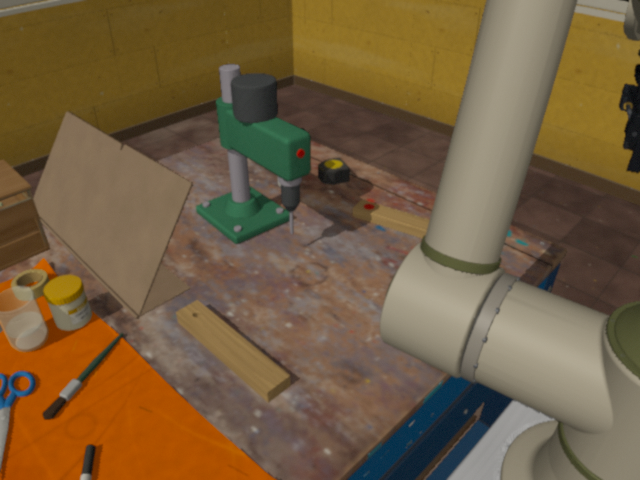

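View pics/top0.png

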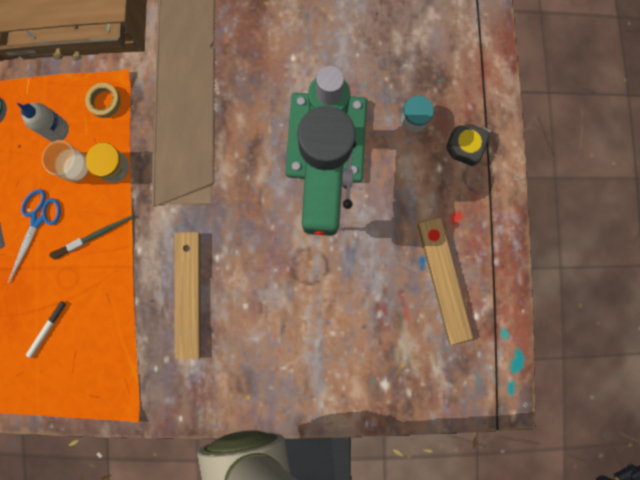

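The scene picture shows the bit near (292,215–232). The top picture shows the marked board from its spot at (433,235) to its near end at (460,342), with the drilled board at (187,295). Next I zoom in on the bit and measure the foot and the board.

```bash
python3 - <<'E'
from h import *
im=cv2.imread('pics/scene0.png');cv2.imwrite('pics/crop.png',cv2.resize(im[180:260,240:340],None,fx=7,fy=7,interpolation=cv2.INTER_CUBIC))
t=cv2.imread('pics/top0.png');c=calibration('top');h=cv2.cvtColor(t,cv2.COLOR_BGR2HSV)
m=cv2.inRange(h,(10,70,110),(28,255,255));m[:, :400]=0;m[:200]=0;m[360:]=0;m[:,490:]=0
m=cv2.morphologyEx(m,cv2.MORPH_OPEN,np.ones((5,5)))
cs=max(cv2.findContours(m,0,2)[0],key=cv2.contourArea);r=cv2.minAreaRect(cs);b=cv2.boxPoints(r)
print(b);P=plane(c,b,.024);print(P,np.linalg.norm(np.diff(P,axis=0),axis=1))
g=cv2.inRange(h,(60,80,30),(90,255,255));g[:,:270]=0;g[:,385:]=0
cs=max(cv2.findContours(g,0,2)[0],key=cv2.contourArea)
print('foot',cv2.approxPolyDP(cs,4,True)[:,0].tolist())
for p in cv2.approxPolyDP(cs,4,True)[:,0]: print(p,plane(c,p,.022)[0])
E
```

```text
[[375.35303 233.4118 ]
 [442.64716 216.58826]
 [476.76477 353.05884]
 [409.47064 369.8824 ]]
[[ 0.63851787 -0.20057783  0.024     ]
 [ 0.66879461 -0.33135417  0.024     ]
 [ 0.40657406 -0.38920827  0.024     ]
 [ 0.37907607 -0.2590498   0.024     ]] [0.13423535 0.26852694 0.13303146]
foot [[315, 80], [308, 94], [292, 95], [286, 174], [305, 178], [305, 230], [333, 233], [341, 169], [347, 161], [335, 169], [312, 167], [300, 155], [297, 142], [301, 118], [324, 105], [316, 98]]
[315  80] [ 0.94478312 -0.09109359  0.022     ]
[308  94] [ 0.91606091 -0.07687752  0.022     ]
[292  95] [ 0.91458811 -0.04547546  0.022     ]
[286 174] [ 0.75656687 -0.03212154  0.022     ]
[305 178] [ 0.74807119 -0.06851812  0.022     ]
[305 230] [ 0.64759792 -0.06693341  0.022     ]
[333 233] [ 0.64091898 -0.12006661  0.022     ]
[341 169] [ 0.76454848 -0.13805739  0.022     ]
[347 161] [ 0.78011785 -0.15000014  0.022     ]
[335 169] [ 0.76472737 -0.12650395  0.022     ]
[312 167] [ 0.76938466 -0.08231741  0.022     ]
[300 155] [ 0.79344328 -0.05955753  0.022     ]
[297 142] [ 0.81934751 -0.05410525  0.022     ]
[301 118] [ 0.86736504 -0.06250546  0.022     ]
[324 105] [ 0.89301542 -0.10781646  0.022     ]
[316  98] [ 0.90758156 -0.09242388  0.022     ]
```

View pics/crop.png

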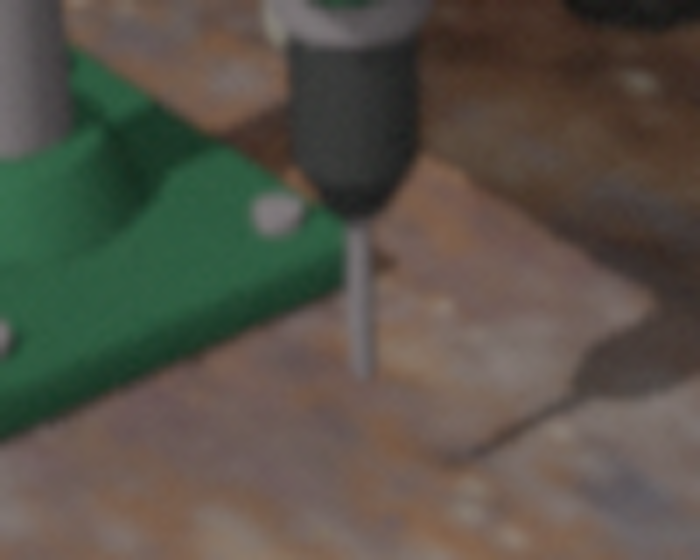

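The crop puts the bit tip at crop (364,378), which is scene pixel (291.6,233.6). The board mask caught table as well, so I take the board's ends from the top view by eye: near end (460.5,341.5), far end (430,221).

```bash
python3 - <<'E'
from h import *
c=calibration('scene');print('tip',plane(c,[[291.6,233.6],[291.6,234.6]],.045))
t=calibration('top')
P=plane(t,[[460.5,341.5],[430,221],[433.56,234.67]],.024);print(P,np.linalg.norm(P[1]-P[0]))
d=P[2]-P[0];yaw=np.arctan2(d[1],d[0]);print('yaw',yaw)
g=P[2][:2]-.175*np.array([np.cos(yaw),np.sin(yaw)]);print('grasp',g)
from scipy.spatial.transform import Rotation as R
s=sense();print(R.from_rotvec(s['tool_rot']).as_matrix().round(3), s['position'])
E
```

```text
tip [[ 0.65540873 -0.09565638  0.045     ]
 [ 0.6528428  -0.09325447  0.045     ]]
[[ 0.42961418 -0.3581271   0.024     ]
 [ 0.66063367 -0.30642191  0.024     ]
 [ 0.63420267 -0.31236519  0.024     ]] 0.2367349353101513
yaw 0.22005566715305047
grasp [ 0.46342274 -0.35056488]
[[ 0.932  0.361 -0.   ]
 [ 0.361 -0.932  0.001]
 [ 0.    -0.001 -1.   ]] [ 0.18972424 -0.48930377  0.24923981]
```

```bash
python3 -m creep '[[[0.5,-0.05,0.2,0,0,0.02,1],[1.3,-0.13,0.6,0,0,0.04,1],[2.2,-0.22,1,0,0,0.06,1],[3.2,-0.32,1.4,0,0,0.08,1],[4.2,-0.42,1.8,0,0,0.1,1],[5.2,-0.52,2.2,0,0,0.12,1],[6.2,-0.62,2.6,0,0,0.14,1],[7.1,-0.7,2.9,0,0,0.149,1],[7.63,-0.76,3,0,0,0.149,1],[7.63,-0.76,3,0,0,0.149,1]]]'
python3 - <<'E'
from h import *
c=calibration('wrist');im=capture('wrist');cv2.imwrite('pics/w1.png',im)
print(sense()['position'],sense()['tool_rot'])
E
```

```text
time: 1.1
position: [0.4647, -0.3491, 0.1285]
tool_rot: [-3.12, -0.351, 0.001]
force: [-0.3, -1.5, -0.4]
grip_width: 0.0878
finger_force: 0.0
[ 0.46364011 -0.35017142  0.1290883 ] [-3.12123459e+00 -3.49135000e-01  1.30348516e-03]
```

View pics/w1.png

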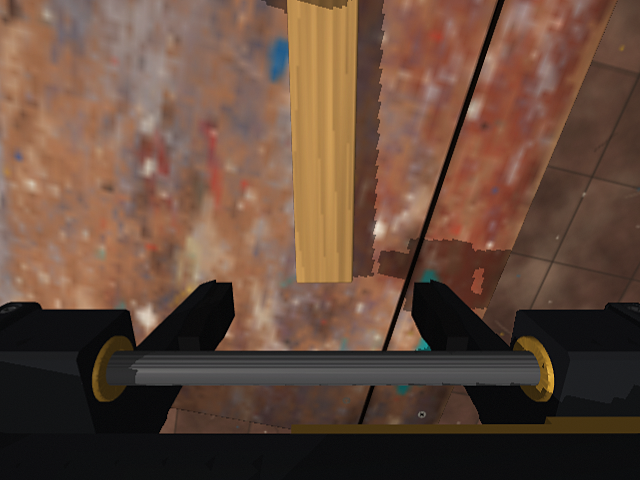

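The wrist view shows the board between the fingers. Its near-end corners are at (297,282) and (352,282), and its edges run up to (289,20) and (357,20). I cast these onto the board's top plane.

```bash
python3 - <<'E'
from h import *
c=calibration('wrist');P=plane(c,[[297,282],[352,282],[289.5,20],[356.5,20]],.024);print(P)
a=(P[0]+P[1])/2;b=(P[2]+P[3])/2;d=(b-a)[:2];y=np.arctan2(d[1],d[0]);u=d/np.linalg.norm(d)
g=a[:2]+.035*u;print('w',np.linalg.norm(P[0]-P[1]),'yaw',y,'grasp',g,'spot',a[:2]+.21*u)
s=sense();M=cv2.Rodrigues(s['tool_rot'])[0];print('tool yaw',np.arctan2(M[1,0],M[0,0]),'delta units',M.T@(np.r_[g,.015]-s['position'])/.04)
E
```

```text
[[ 0.42518171 -0.33865793  0.024     ]
 [ 0.43485147 -0.38146851  0.024     ]
 [ 0.60242449 -0.29821433  0.024     ]
 [ 0.61173035 -0.33964054  0.024     ]]
w 0.043889068403288316 yaw 0.22827616212087196 grasp [ 0.46410861 -0.35214277] spot [ 0.63456876 -0.31254049]
tool yaw 0.22279019960373228 delta units [2.60388236e-03 5.34443288e-02 2.85215548e+00]
```

Good agreement. Descend and close.

```bash
python3 -m creep '[[[0,0.05,0.4,0,0,0,1],[0,0.05,1.2,0,0,0,1],[0,0.05,2,0,0,0,1],[0,0.05,2.6,0,0,0,1],[0,0.05,2.84,0,0,0,1],[0,0.05,2.84,0,0,0,1],[0,0.05,2.84,0,0,0,0.4],[0,0.05,2.84,0,0,0,0.4],[0,0.05,2.84,0,0,0,0.4],[0,0.05,2.84,0,0,0,0.4]]]' 25
python3 -m creep '[[[0,0,0,0,0,0,0.4],[0,0,0,0,0,0,0.4],[0,0,0,0,0,0,0.4],[0,0,0,0,0,0,0.4]]]' 25
```

```text
time: 2.15
position: [0.4639, -0.353, 0.0168]
tool_rot: [3.122, 0.346, 0.001]
force: [0.1, -0.6, 0.1]
grip_width: 0.0581
finger_force: 0.0
time: 2.55
position: [0.4638, -0.3527, 0.0163]
tool_rot: [-3.122, -0.346, 0.0]
force: [-1.8, 1.8, 3.3]
grip_width: 0.0449
finger_force: 24.9
```

```bash
python3 -m creep '[[[0.06,-0.2,0,0,0,0,0.4],[0.2,-0.6,0,0,0,0,0.4],[0.36,-1.1,0,0,0,0,0.4],[0.55,-1.7,0,0,0,0,0.4],[0.75,-2.3,0,0,0,0,0.4],[0.95,-2.9,0,0,0,0,0.4],[1.15,-3.5,0,0,0,0,0.4],[1.35,-4.1,0,0,0,0,0.4],[1.5,-4.6,0,0,0,0,0.4],[1.6,-4.9,0,0,0,0,0.4]]]' 25
python3 -m creep '[[[0.04,-0.15,0,0,0,0,0.4],[0.07,-0.23,0,0,0,0,0.4],[0.09,-0.27,0,0,0,0,0.4],[0.09,-0.27,0,0,0,0,0.4],[0.09,-0.27,0,0,0,0,0.4]]]'
python3 - <<'E'
from h import *
o=[]
for n in('scene','top','wrist'):
    im=capture(n);cv2.imwrite(f'pics/{n}2.png',im)
    if n=='wrist': im=im[0:240,200:440]
    elif n=='top': im=im[200:320,260:380]
    else: im=im[190:270,240:320]
    o.append(cv2.resize(im,(400,400) if n=='scene' else (400,400),interpolation=cv2.INTER_CUBIC))
cv2.imwrite('pics/c2.png',np.hstack(o[::2]));cv2.imwrite('pics/c2t.png',o[1])
E
```

```text
time: 3.55
position: [0.4831, -0.1453, 0.0163]
tool_rot: [3.122, 0.349, 0.0]
force: [-0.4, -0.3, 1.5]
grip_width: 0.0449
finger_force: 24.8
time: 4.05
position: [0.4845, -0.1364, 0.0162]
tool_rot: [-3.122, -0.345, -0.0]
force: [-0.3, 1.5, 6.2]
grip_width: 0.0451
finger_force: 24.9
```

View pics/c2.png

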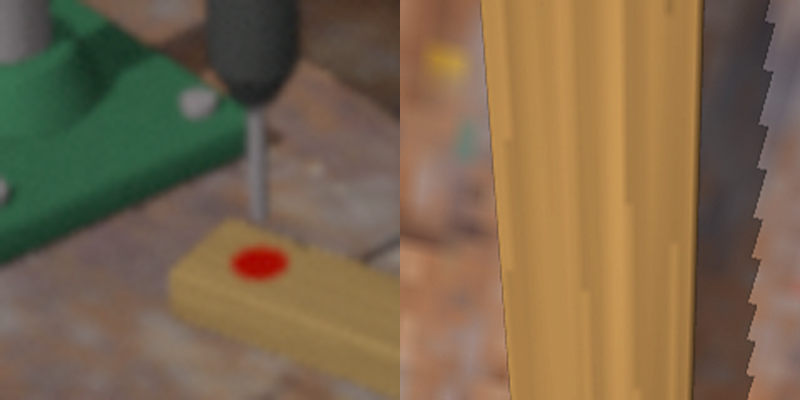

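The crop shows the spot a little in front of the bit tip: tip at crop (258,218), spot at about (260,263). I measure both in the scene image, and check against the foot in the top view.

```bash
python3 - <<'E'
from h import *
c=calibration('scene');im=cv2.imread('pics/scene2.png');h=cv2.cvtColor(im,cv2.COLOR_BGR2HSV)
m=(((h[...,0]<8)|(h[...,0]>172))&(h[...,1]>180)).astype(np.uint8);m[:210]=0
k,l,s,ce=cv2.connectedComponentsWithStats(m);i=1+np.argmax(s[1:,4]);sp=plane(c,ce[i],.024)[0];print(s[i],ce[i],'spot',sp)
im0=cv2.imread('pics/scene0.png').astype(int)
print((im0[224:240,286:298]-0).max(2)-im0[224:240,286:298].min(2))
for z in (.105,.085,.065,.045): print(z,proj(c,[sp[0],sp[1],z]))
t=cv2.imread('pics/top2.png');h=cv2.cvtColor(t,cv2.COLOR_BGR2HSV)
m=(((h[...,0]<8)|(h[...,0]>172))&(h[...,1]>150)).astype(np.uint8)
k,l,s,ce=cv2.connectedComponentsWithStats(m)
for i in range(1,k):
    if s[i,4]>15:print('top',s[i],ce[i],plane(calibration('top'),ce[i],.024)[0])
q=sense();M=cv2.Rodrigues(q['tool_rot'])[0];y=np.arctan2(M[1,0],M[0,0]);print('FK spot',q['position'][:2]+[.175*np.cos(y),.175*np.sin(y)],y)
E
```

```text
[287 240  10   6  52] [291.36538462 242.32692308] spot [ 0.65585745 -0.09457102  0.024     ]
[[21 20 20 15  8  7  7 16 22 24 23 21]
 [23 23 21 14  6  6  7 18 27 28 27 28]
 [27 28 26 19  7  5  7 20 35 38 38 38]
 [33 35 32 23 10  5  8 23 39 42 42 41]
 [38 40 38 30 13  7  7 22 37 41 38 37]
 [38 42 43 32 15  6  7 20 34 36 34 34]
 [35 36 39 31 15  7  6 19 32 36 34 32]
 [28 31 33 26 13  7  5 18 33 37 38 37]
 [25 27 29 23 12  9  8 21 36 42 43 41]
 [27 30 27 26 19 12 12 27 38 41 45 43]
 [30 31 31 27 25 20 21 28 33 34 35 37]
 [34 33 32 31 29 26 25 28 27 26 26 27]
 [36 34 31 30 27 26 25 25 25 23 23 24]
 [31 31 31 30 28 26 27 25 26 26 25 22]
 [23 24 26 29 29 29 29 30 30 31 29 27]
 [18 19 23 27 30 33 36 38 38 38 36 32]]
0.105 [[290.10783349 208.04907135]]
0.085 [[290.42682789 216.7991844 ]]
0.065 [[290.74019803 225.35822384]]
0.045 [[291.04802858 233.73095238]]
top [450 211  13  14 121] [455.50413223 217.19834711] [ 0.66725398 -0.35645348  0.024     ]
top [314 231  11   3  28] [318.57142857 232.14285714] [ 0.64282494 -0.09264939  0.024     ]
FK spot [ 0.6553023  -0.09828529] 0.2198599994995781
```

View pics/c2t.png

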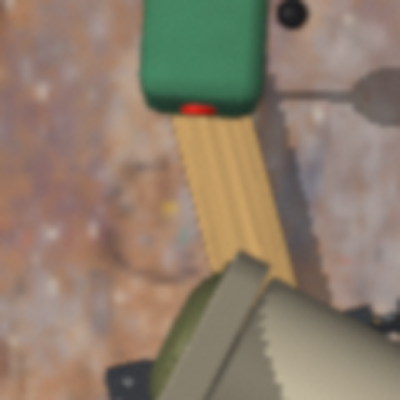

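The scene, forward kinematics and foot estimates agree to within about 3 mm. I let go, back off with the tool tilted, and check the tip from the front with the wrist camera.

```bash
python3 -m creep '[[[0,0,0,0,0,0,0.8],[0,0,0,0,0,0,0.8],[0,0,0,0,0,0,0.8],[0,0,0,0,0,0,0.8],[0,0,0,0,0,0,0.8],[0,0,0,0,0,0,0.8],[0,0,-0.4,0,0,0,0.8],[0,0,-1.2,0,0,0,0.8],[-0.3,0,-2,0,0,0,0.8],[-0.8,0,-2.3,0,0,0,0.8]]]'
python3 -m creep '[[[-0.3,0,0,0,0.1,0,0.8],[-0.6,0,0,0,0.22,0,0.8],[-0.8,0,0,0,0.35,0,0.8],[-0.8,0,0,0,0.48,0,0.8],[-0.8,0,0,0,0.6,0,0.8],[-0.8,0,0,0,0.7,0,0.8],[-0.8,0,0,0,0.7,0,0.8],[-0.8,0,0,0,0.7,0,0.8]]]'
python3 - <<'E'
from h import *
c=calibration('wrist');im=capture('wrist');cv2.imwrite('pics/w3.png',im);print(ray(c,[[320,240]]))
E
```

```text
time: 5.2
position: [0.4542, -0.1437, 0.1107]
tool_rot: [3.12, 0.347, 0.006]
force: [-0.7, -0.4, -0.4]
grip_width: 0.0704
finger_force: 0.0
time: 6.0
position: [0.4212, -0.1504, 0.1076]
tool_rot: [-2.865, -0.314, -1.045]
force: [-1.3, 0.5, 0.5]
grip_width: 0.0706
finger_force: 0.0
(array([ 0.39524982, -0.15763359,  0.26200642]), array([[ 0.36658598,  0.09127244, -0.9259755 ]]))
```

View pics/w3.png

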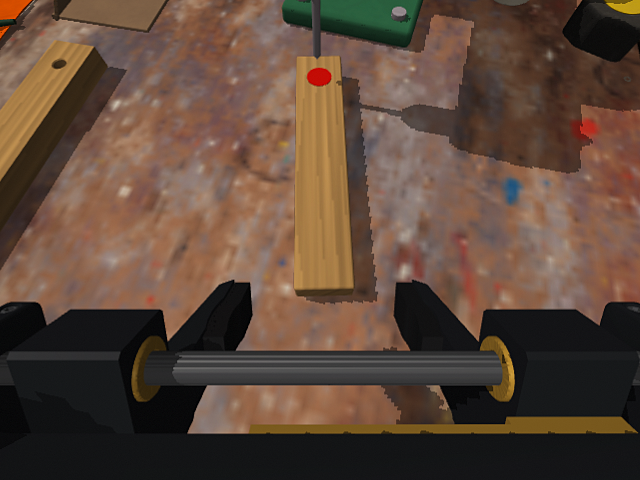

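The wrist view shows the bit coming down to about (317,57) and the red spot at (319,77), nearly in line. I measure both.

```bash
python3 - <<'E'
from h import *
c=calibration('wrist');im=cv2.imread('pics/w3.png');h=cv2.cvtColor(im,cv2.COLOR_BGR2HSV)
m=(((h[...,0]<8)|(h[...,0]>172))&(h[...,1]>200)).astype(np.uint8);m[:60]=0;m[100:]=0;m[:,:290]=0;m[:,350:]=0
k,l,s,ce=cv2.connectedComponentsWithStats(m);i=1+np.argmax(s[1:,4]);sp=plane(c,ce[i],.024)[0];print(s[i],ce[i],'spot',sp)
print('pred tip px',proj(c,[[*sp[:2],.045],[*sp[:2],.065]]))
print(np.ptp(im[40:66,310:326].astype(int),axis=2))
for r in(56,57,58):print(plane(c,[317.5,r],.045))
cv2.imwrite('pics/c3.png',cv2.resize(im[30:100,285:355],(560,560),interpolation=cv2.INTER_NEAREST))
E
```

```text
[307  68  24  18 353] [318.62889518  76.43909348] spot [ 0.65801119 -0.09499806  0.024     ]
pred tip px [[318.33084526  57.44355827]
 [318.00949789  36.96222368]]
[[ 31  29  19   7   4   4   3   6   3   2  13  28  28  28  29  30]
 [ 29  28  20   7   5   4   2   5   4   2  12  29  27  26  29  30]
 [ 26  27  24   9   5   4   3   6   4   2  13  27  28  27  28  29]
 [ 26  26  23   8   6   3   3   4   4   2  12  29  29  27  27  26]
 [ 31  30  23   8   5   5   4   4   3   2  12  26  29  28  25  26]
 [ 40  37  27   8   5   5   4   5   4   2  12  28  27  27  27  28]
 [ 46  42  30   8   4   6   4   6   4   2  12  27  26  26  26  27]
 [ 44  41  30   8   3   5   4   5   3   2  12  25  26  25  27  26]
 [ 39  37  30   8   4   4   4   5   4   2  12  24  26  25  27  25]
 [ 37  34  32   8   4   4   3   5   3   2  12  24  27  27  27  27]
 [ 33  30  33   9   4   5   4   5   5   2  11  28  28  29  32  33]
 [ 34  28  32   9   4   3   4   5   4   1  11  29  31  31  36  38]
 [ 33  27  31   9   5   4   4   6   4   3  11  29  32  33  37  37]
 [ 32  27  29   9   6   5   4   4   3   2   9  29  29  30  30  30
[... 226 characters left out ...]
38   5  12  27  83 104 106 106 110 105 100]
 [ 97 101 103 106 113  86  29  10  75  99 100 101 102 104 100  97]
 [ 96 101 102 104 107 110  76  64  93  97  97  99 100 103 101  95]
 [ 96  99 101 104 105 105 100  94  94  95  97  98 101 103 102  95]
 [ 94  99 101 105 104 103  96  90  93  96  97  99 102 102 102  94]
 [ 94  99 102 103 102 103  95  91  92  96  97  99 102 102 102  96]
 [ 94  99 103 105 104 103  97  91  91  95  97  99 103 103 101  96]
 [ 95  99 103 105 105 104  97  90  92  94  96  99 101 104 101  96]
 [ 93  99 103 105 103 105  99  89  92  93  96  97 100 102 101  95]]
[[ 0.65966584 -0.09383673  0.045     ]]
[[ 0.65840522 -0.09412421  0.045     ]]
[[ 0.65714871 -0.09441076  0.045     ]]
```

View pics/c3.png

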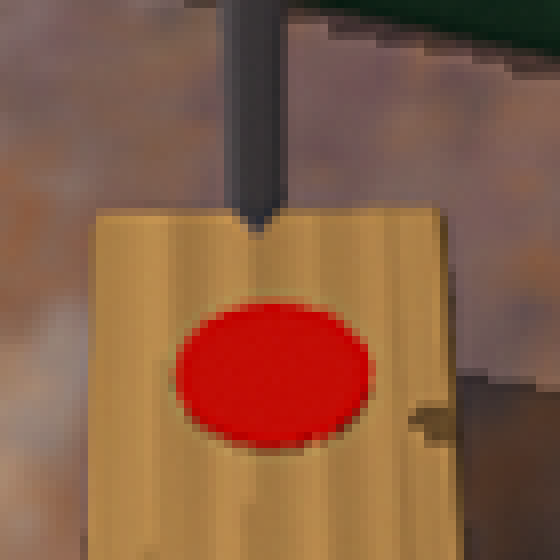

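The crop shows the bit's apex at (317,59), against a predicted (318.3,57.4) for a spot directly below. The spot is therefore about 2 mm off, well inside the red disc. The gripper is open and clear, so I hand in.

```bash
python3 -c "
from bench import hand_in;print(hand_in())"
```

```text
the job is handed in; nothing more can be done
None
```

The marked board was slid flat to the drill, its red spot about 2 mm from directly below the bit tip by the wrist camera, then released and handed in; the drill and the drilled board were not touched.

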